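# Unlock the medicine box and hold the key turned

### The arm

A 7-joint arm with a two-finger parallel gripper is mounted at the origin on a cart in front of the work surface, level with it; the furniture and walls round the work are solid. World frame = base frame: x ahead of the robot, y to its left, z up, the work surface at z = 0. Lengths are in m, angles in rad, forces in N, time in s.
With the tool pointing down it reaches from about 0.425 to 0.875 m from the base axis. Payload 4.7 kg.
Tool frame: the origin (TCP) lies where the fingers leave the gripper's body, on its centre line; the fingertips stand 70 mm ahead of it and the grasp point (between the pads) lies 51 mm ahead of it; z points along the fingers, y is the line along which they close (so a half turn about z gives the same grasp; the last joint's range is limited). The gripper opens to 87 mm and grips with 3 to 60 N. Pads are 19 mm wide; open, the fingers measure 117 mm over their backs; the gripper's body (75 mm by 190 mm) begins 51 mm behind the grasp point.
Start: joints at [1.198, 0.321, -0.07, 1.45, 0.023, 1.371, -0.057], TCP at [0.245, -0.602, 0.292] pointing down, gripper open.
Joint ranges: [-2.86, 2.86], [-0.3, 2.09], [-1.38, 1.24], [0.06, 2.45], [-1.56, 4.7], [0.09, 2.05], [-2.69, 2.69]. Speed limits (rad/s): [2.57, 2.57, 3.14, 3.14, 3.14, 3.14, 3.14].

### API

Orientations are given as a rotation vector (axis times angle).
In Python, from bench import ctrl gives the robot as it stands.
- The arm moves only by the tool play_rows, never from a script. Its argument "increments" is a list that holds one entry, the list of rows, each a list of 7 numbers: the shift along the tool's x, y, z as a fraction of full scale, then the turn, a rotation vector about the tool's x, y, z as a fraction of full scale, then the gripper command: -1 is shut, 1 is fully open, values between are in proportion. A call has 1 to 8 rows; each row is the pose to reach, as a shift and turn from the pose commanded when the call began, along the tool's axes at that moment; what a row does not reach only later rows make up. Full scale, the value 1, is 0.1 m for a shift and 90 degrees for a turn. A row lasts 1/10 s, in which the tool goes at most 50 mm and 8.59 degrees, less where a joint would pass 70% of its speed; a pose out of reach is approached as far as the arm can. A call with a number of a shift or a turn outside -1 to 1 is refused whole. A call with a gripper value outside its range is refused whole. The fingers move at their own pace and stop on an object; "squeeze" is the grip in N (left out, the last holds). Time passes only in rows, so rows that repeat a pose let the fingers close. It gives the time, the measured TCP pose, the force, the opening and the grip force at its end, in the units of the state.
- ctrl.get_state(): the state, without advancing time (a new reading comes with each control period).
- ctrl.get_image(name): name is "scene" or "top" or "wrist"; returns the picture (384x512x3 uint8, red, green, blue); there is no depth.
- ctrl.get_calibration(name): a dict with "vertical_fov" (degrees; the focal length in pixels is half the picture's height over the tangent of half this angle, whatever the lens; pixels are square), "cx", "cy" (the principal point, pixels), "R" (3x3) and "t" (3): a world point X has camera coordinates R X + t; the wrist camera has in their place "T_tool_cam" (4x4, takes a point from camera to tool coordinates, whose origin is the TCP and whose axes are the flange's). Camera axes: x right, y down, z forward; pixel columns grow to the right and rows downward; lengths in m; the calibration is good to about 2 mm. A picture is of the moment at which its call begins: read the wrist's pose just before it. get_calibration takes no time and is no camera call.
- ctrl.close_job(): hands the job in; it is judged then, once.
The state is a dict: "time": time; "joint_positions": joint angles; "qd": joint speeds; "joint_torque": joint torques, N m; "position": TCP position; "tool_rot": TCP orientation; "ft_force": force on the tool from outside, world axes, zero at the start; "torque": the same for the moment, N m; "grip_width": opening from 0.0 (shut) to 1.0 (fully open); "grip_force": force on a finger pad.
Only numpy, scipy, OpenCV 4.12 (cv2) and the standard library are available. Lean on these libraries where they do the work, as an engineer would, in place of code of your own. Each camera call takes 0.05 s, during which the arm holds its last target. There are 200 camera calls.

### The job

Lift the red-headed key straight out of its grey moulded holder, push it fully home into the lock on the lid of the white medicine box, working it past the sticky pins, and only then turn it a quarter clockwise (seen from above) up to its stop. The lock springs back, so finish while still gripping the key and holding it turned, so that someone can raise the lid. Leave the spice jar, egg timer and salt shaker where they stand.

Things in the scene. Friction and masses are not known exactly. Their poses are not given: they have to be found in the camera images.
- key: Loose steel key, about 50 g, 74 mm long, upright in the holder, red head up. Origin at the middle of its lower tip, z up along it. Flat bit at 0-14 mm, 22 mm wide along key y, 6 mm thick along x (the lowest 3 mm narrow in steps by 3 mm at each end, 1 mm on each face); round stem 7.6 mm across; round collar 20 mm across at 28-32 mm; head above. Same when turned half round about z.
- key_head (a point): Middle of the key's flat red head, the place to grip, 58 mm above the key's tip; the head spans 42-74 mm above the tip, 32 mm wide along key y and 9 mm thick along key x.
- key_holder: Fixed grey moulded block, 60 x 90 x 36 mm high, on a 64 x 94 mm black foot. Origin under its centre. One open cavity in the middle of the top, 10 mm along x, 26 mm along y, 31 mm deep; the key's bit hangs in it, key axes parallel to the holder's, collar resting on the top, so the tip is 8 mm and the head's middle 66 mm above the worktop. Clear after a lift of 30 mm.
- medicine_box: Fixed white metal box with a green cross on the lid, 144 x 174 mm, lid top 75 mm high. Origin at the centre of its underside; the lock is 20 mm toward -x of the middle. It stands on the worktop in front of the robot; note the wall cabinet hanging 0.49 m above the worktop from about x = 0.58 m back and y = 0.05 m to the right, and the wall pier on the left, beyond y = 0.4 m: keep the arm clear.
- lock_mouth (a point): Centre of the keyway at the top face of the square steel lock plate (50 x 50 x 10 mm, on the lid), 85 mm above the worktop; axes as the box's. The slot, 8 mm along x and 24 mm along y, 3 mm chamfer at the mouth, runs straight down: the key enters with its y parallel to this y, either way round.
- lock_home (a point): Where the key's tip is when fully home: 28 mm straight below lock_mouth, the key's collar meeting the plate. From about 16 to 27 mm deep two sprung sticky pins must be pushed aside (up to some 20 N downward; rocking a little helps). Only when in by more than 24 mm is the bit below the plate and free to turn; once turned, the key is trapped.
- lock_plug (a joint): Cylinder inside the lock, turned by the key about the vertical axis through lock_mouth: 0 = key slot in line with the plate's slot (start), grows clockwise seen from above, stop at 1.4 rad (a short quarter). A spring turns it back to 0 if let go; about 0.02 N m at 0 and 0.09 N m at the stop. The key has play in it: it turns about 0.12 rad more than the cylinder, so the stop comes at about 1.5 rad of key turn.
- spice_jar: Bystander: glass spice jar with green cap standing alone behind the work, 46 mm across, 106 mm high; origin under its centre.
- egg_timer: Bystander: red and cream egg timer, 52 mm across, 58 mm high; origin under its centre.
- salt_shaker: Bystander: salt shaker with grey top, 44 mm across, 90 mm high; origin under its centre.
There are look-alikes about, which are no part of the job. Of the things shaped like the medicine_box, the white one is meant.

How it is judged:
On the way, in this order (a step that is already met when the one before it is completed fails the run):
1. the key is gripped and lifted clear of its holder (height (world z) of key above 0.045 m and contact force between the fingers and key above 2 N), for 0.1 s.
2. the key is fully home in the lock (in by more than 24 mm) (z of key in the frame of lock_mouth below -0.024 m and horizontal distance between key and lock_mouth below 0.005 m), for 0.1 s.
At the end, for the whole second after the job is handed in: The key is in the lock by more than 24 mm, its tip within 5 mm of the lock's axis and the key within 0.2 rad of upright; the cylinder is turned more than 1.15 rad clockwise, and the fingers still grip the key with more than 2 N (all of step 2 and value of joint lock_plug above 1.15 rad and contact force between the fingers and key above 2 N and angle between key's own z axis and vertical below 0.2 rad); the arm keeps its last pose, push and grip.
It fails at once if the cylinder is forced round by more than 0.5 rad with the key in by less than 21 mm (value of joint lock_plug above 0.5 rad and z of key in the frame of lock_mouth above -0.021 m).
It fails at once if a bystander (spice jar, egg timer, salt shaker) is moved more than 30 mm (distance of any of spice_jar, egg_timer, salt_shaker from where it was at the start of the episode above 0.03 m).
It also fails if it takes over 48 s, if anything falls off the work surface, if the arm or the gripper's body presses on something with over 40 N, if the wrist force passes 120 N, or if a joint passes its speed limit or range.

## Working session

There is one attempt and no reset: what is moved stays moved. The work goes in short steps, Python scripts to look and compute and a tool call to move; the robot and the scene stay as the last step left them, time stands still between calls to the robot, and variables do not carry over. Pictures are saved under pics/ and viewed, at most 10 in all, crops included, and the job is handed in when it is done.

Besides the shell and the picture viewer there is one more tool, called after "Request:" by a JSON object that holds its "api" and its "payload", one argument or row to a line. play_rows: Moves the arm, as the interface text tells. Shift numbers are shares of 0.1 m and turn numbers shares of 90 degrees, none past 1 either way. Its arguments: {"type":"object","properties":{"increments":{"type":"array"},"squeeze":{"type":"number"}},"required":["increments"]}

```bash
ls; mkdir -p pics; python3 - <<'E'
from bench import ctrl
import cv2,numpy as np
for n in ("scene","top"):
    im=ctrl.get_image(n); cv2.imwrite(f"pics/{n}0.png",im[:,:,::-1]); np.save(f"pics/{n}0.npy",im)
    c=ctrl.get_calibration(n); print(n,{k:np.round(v,4).tolist() for k,v in c.items()})
s=ctrl.get_state(); print({k:np.round(v,4).tolist() for k,v in s.items()})
print(ctrl.get_calibration("wrist"))
E
```

```text
pics
scene {'vertical_fov': 42.0522, 'cx': 251.1995, 'cy': 194.5508, 'R': [[-0.5538, -0.8326, -0.0081], [-0.5294, 0.3596, -0.7684], [0.6427, -0.4212, -0.6399]], 't': [0.2551, 0.3926, 1.018]}
top {'vertical_fov': 55.7454, 'cx': 254.7419, 'cy': 191.3039, 'R': [[-0.0673, -0.9977, 0.0036], [-0.9727, 0.0648, -0.2226], [0.2219, -0.0185, -0.9749]], 't': [-0.0551, 0.5709, 1.038]}
{'time': 0.1, 'joint_positions': [1.1981, 0.3217, -0.0701, 1.4515, 0.0226, 1.3708, -0.0569], 'qd': [-0.0007, 0.0005, 0.0001, -0.0023, 0.0003, 0.0, -0.0008], 'joint_torque': [0.0008, -49.2569, -0.4055, -31.3398, -0.0642, 0.0396, 0.0], 'position': [0.245, -0.6016, 0.2913], 'tool_rot': [-3.0814, -0.6035, 0.0007], 'ft_force': [-0.0394, -0.5338, 0.0394], 'torque': [0.0333, -0.0555, -0.0292], 'grip_force': 0.0, 'grip_width': 1.0018}
{'vertical_fov': 59.153945619043185, 'cx': 256.6180862034468, 'cy': 190.41007534649944, 'T_tool_cam': array([[-1.92014363e-03, -9.58484983e-01, -2.85136546e-01,
         7.72101870e-02],
       [ 9.99997877e-01, -1.62731435e-03, -1.26389688e-03,
        -3.70457785e-04],
       [ 7.47419387e-04, -2.85138367e-01,  9.58486073e-01,
        -9.25657314e-02],
       [ 0.00000000e+00,  0.00000000e+00,  0.00000000e+00,
         1.00000000e+00]])}
```

View pics/scene0.png

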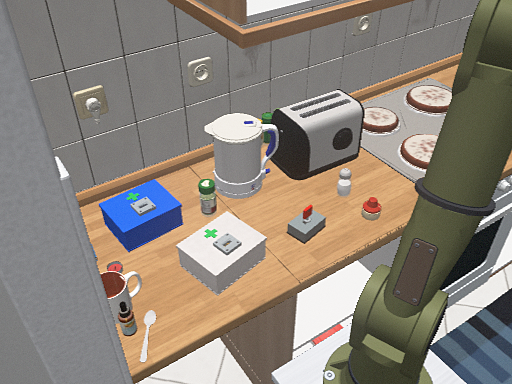

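View pics/top0.png

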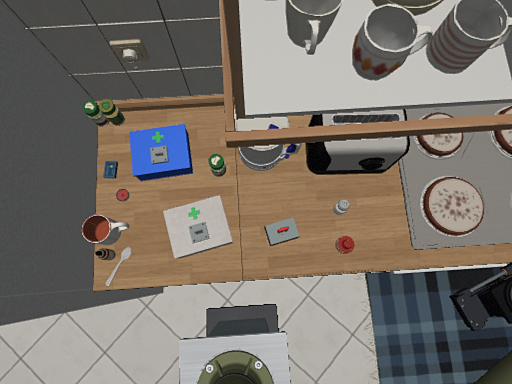

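The scene view shows the white box (222,250), the blue look-alike box (140,212), and the grey holder with the red key (307,222). In the top view the white box is at (198,227) with its lock at (199,232), the blue one at (160,152), and the holder with the key at (282,231). The white box and the only red-headed key in a grey holder fit the description. I'll confirm with a crop and measure.

```bash
cat > h.py <<'E'
import numpy as np,cv2
from bench import ctrl
from scipy.spatial.transform import Rotation as Ro
def cam(n,st=None):
    c=ctrl.get_calibration(n); f=192/np.tan(np.radians(c["vertical_fov"])/2)
    if n=="wrist":
        T=np.array(c["T_tool_cam"]); Rt=Ro.from_rotvec(st["tool_rot"]).as_matrix()
        Rwc=Rt@T[:3,:3]; o=Rt@T[:3,3]+st["position"]
    else:
        Rwc=np.array(c["R"]).T; o=-Rwc@np.array(c["t"])
    return f,c["cx"],c["cy"],Rwc,o
def cast(cm,px,z):
    f,cx,cy,R,o=cm; px=np.atleast_2d(px).astype(float)
    d=np.c_[(px[:,0]-cx)/f,(px[:,1]-cy)/f,np.ones(len(px))]@R.T
    return o+d*((z-o[2])/d[:,2])[:,None]
def rect(cm,mask,z,near):
    """contour containing/nearest 'near' px -> world rect on plane z"""
    cs,_=cv2.findContours(mask.astype(np.uint8),cv2.RETR_EXTERNAL,cv2.CHAIN_APPROX_NONE)
    cs=[c for c in cs if cv2.contourArea(c)>8]
    c=max(cs,key=lambda c:cv2.pointPolygonTest(c,near,True))
    p=cast(cm,c[:,0],z)[:,:2].astype(np.float32)
    r=cv2.minAreaRect(p*1000); return r,c
E
python3 - <<'E'
from h import *
im=np.load("pics/top0.npy"); hsv=cv2.cvtColor(im,cv2.COLOR_RGB2HSV); cm=cam("top")
H,S,V=[hsv[...,i].astype(int) for i in range(3)]
red=((H<8)|(H>172))&(S>150)&(V>90)
white=(S<40)&(V>185)
grey=(S<70)&(V<185)&(V>70)
for n,m,z,p in(("key",red,.08,(282,230)),("lid",white,.075,(185,240)),("plate",grey,.085,(199,232)),("holder",grey|red,.036,(272,235)),):
    r,c=rect(cm,m,z,p); print(n,np.round(r[0],1),np.round(r[1],1),round(r[2],1),c[:,0].min(0),c[:,0].max(0))
cv2.imwrite("pics/crop1.png",cv2.resize(im[190:262,155:310],None,fx=5,fy=5,interpolation=cv2.INTER_CUBIC)[:,:,::-1])
E
```

```text
key [ 444.3 -166.7] [ 7.2 27.9] 12.0 [278 227] [287 231]
lid [471.1  83.6] [142.3 171.3] 12.5 [164 196] [231 257]
plate [451.3  77.5] [52.8 54.7] 12.2 [188 222] [210 243]
holder [ 444.5 -167. ] [61.3 91.1] 12.9 [265 217] [298 244]
```

View pics/crop1.png

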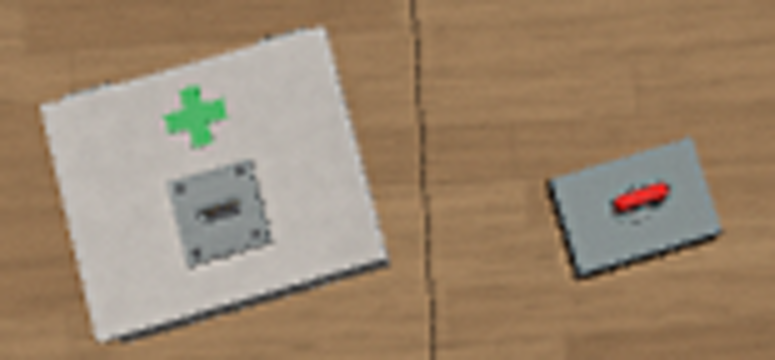

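The crop confirms it: the white lid has a green cross and a steel plate with a dark slot (crop 218,210). The red key stands in the grey holder (crop 640,198). The key is at about (0.4445,-0.167) and the lock at about (0.4515,0.078), both yawed about 12.5°. Moving in.

Request:
{"api": "play_rows", "payload": {
  "increments": [
    [[0.44,-0.41,0,0,0,0,1],[0.87,-0.82,0,0,0,0,1],[0.87,-0.82,0,0,0,0,1]]
  ]
}}

```text
time: 0.4
position: [0.2981, -0.4885, 0.2919]
tool_rot: [-3.079, -0.612, -0.002]
ft_force: [-0.5, 0.6, 0.7]
grip_width: 0.997
grip_force: 0.0
```

Request:
{"api": "play_rows", "payload": {
  "increments": [
    [[0.44,-0.41,0.1,0,0,0,1],[0.87,-0.82,0.1,0,0,0,1],[0.87,-0.82,0.1,0,0,0,1]]
  ]
}}

```text
time: 0.7
position: [0.3467, -0.3798, 0.2818]
tool_rot: [-3.079, -0.612, -0.001]
ft_force: [-0.8, -0.6, 0.0]
grip_width: 1.002
grip_force: 0.0
```

Request:
{"api": "play_rows", "payload": {
  "increments": [
    [[0.44,-0.41,0.1,0,0,0,1],[0.87,-0.82,0.1,0,0,0,1],[0.87,-0.82,0.1,0,0,0,1]]
  ]
}}

```text
time: 1.0
position: [0.3959, -0.271, 0.2719]
tool_rot: [-3.08, -0.613, -0.001]
ft_force: [0.3, 0.8, 0.6]
grip_width: 0.998
grip_force: 0.0
```

Request:
{"api": "play_rows", "payload": {
  "increments": [
    [[0.3,-0.3,0.1,0,0,-0.09,1],[0.6,-0.6,0.2,0,0,-0.18,1],[0.87,-0.82,0.2,0,0,-0.27,1],[0.87,-0.82,0.2,0,0,-0.36,1],[0.87,-0.82,0.2,0,0,-0.45,1],[0.87,-0.82,0.2,0,0,-0.54,1],[0.87,-0.82,0.2,0,0,-0.63,1],[0.87,-0.82,0.2,0,0,-0.72,1]]
  ]
}}

```text
time: 1.8
position: [0.4436, -0.1672, 0.252]
tool_rot: [-2.273, -2.168, 0.001]
ft_force: [0.2, -0.3, -0.8]
grip_width: 0.999
grip_force: 0.0
```

Request:
{"api": "play_rows", "payload": {
  "increments": [
    [[0,0,0,0,0,-0.09,1],[0,0,0,0,0,-0.17,1],[0,0,0,0,0,-0.17,1],[0,0,0,0,0,-0.17,1]]
  ]
}}

```text
time: 2.2
position: [0.4436, -0.1671, 0.2521]
tool_rot: [-1.975, -2.443, 0.0]
ft_force: [-0.4, -0.7, -0.0]
grip_width: 1.003
grip_force: 0.0
```

```bash
cat > look.py <<'E'
import sys
from h import *
name,what,zt=sys.argv[1:4]
s=ctrl.get_state(); im=ctrl.get_image("wrist"); cv2.imwrite(f"pics/{name}.png",im[:,:,::-1]); np.save(f"pics/{name}.npy",im)
R=Ro.from_rotvec(s["tool_rot"]).as_matrix(); cm=cam("wrist",s)
print(s["time"],np.round(s["position"],4),"tool y yaw",np.degrees(np.arctan2(R[1,1],R[0,1])).round(2),"tilt",np.degrees(np.arccos(-R[2,2])).round(2),"q",np.round(s["joint_positions"],2),np.round(s["ft_force"],1),s["grip_width"],s["grip_force"])
E
python3 look.py w1 k 0; python3 - <<'E'
from h import *
im=np.load("pics/w1.npy");s=ctrl.get_state();cm=cam("wrist",s)
hsv=cv2.cvtColor(im,cv2.COLOR_RGB2HSV);H,S,V=[hsv[...,i].astype(int) for i in range(3)]
red=(((H<8)|(H>172))&(S>130)&(V>70)).astype(np.uint8)
n,l,st,ce=cv2.connectedComponentsWithStats(red)
for i in range(1,n):
    if st[i,4]>60: print(st[i],ce[i].round(1),cast(cm,ce[i],.075).round(4))
E
```

```text
2.2 [ 0.4436 -0.1671  0.2521] tool y yaw 12.08 tilt 0.02 q [ 0.76 -0.01 -0.44  1.91 -0.01  1.24  0.52] [-0.4 -0.7 -0. ] 1.00251078211443 0.0
[254 167  11  43 393] [258.8 187.9] [[ 0.4439 -0.1663  0.075 ]]
[ 153  310   46   40 1465] [175.1 329.9] [[ 0.3956 -0.3198  0.075 ]]
```

View pics/w1.png

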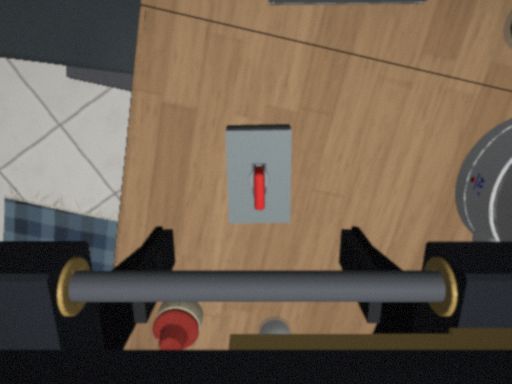

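The wrist view shows the red key head at (259,188) in the centre of the grey holder, aligned with the tool, with the egg timer at (175,330) well off to one side. Descending and gripping.

Request:
{"api": "play_rows", "payload": {
  "increments": [
    [[0,0,0.4,0,0,0,1],[0,0,0.8,0,0,0,1],[0,0,1,0,0,0,1],[0,0,1,0,0,0,0.5]]
  ]
}}

```text
time: 2.65
position: [0.4415, -0.1662, 0.1493]
tool_rot: [-1.969, -2.44, 0.002]
ft_force: [-0.2, 1.0, -0.6]
grip_width: 0.965
grip_force: 0.0
```

Request:
{"api": "play_rows", "payload": {
  "increments": [
    [[0.01,0,0.15,0,0,0,0.4],[0.01,0,0.34,0,0,0,0.4],[0.01,0,0.34,0,0,0,0],[0.01,0,0.34,0,0,0,-1],[0.01,0,0.34,0,0,0,-1],[0.01,0,0.34,0,0,0,-1],[0.01,0,0.34,0,0,0,-1],[0.01,0,0.34,0,0,0,-1]]
  ],
  "squeeze": 50
}}

```text
time: 3.45
position: [0.4437, -0.1661, 0.1187]
tool_rot: [1.971, 2.445, -0.0]
ft_force: [0.4, -0.5, -0.3]
grip_width: 0.263
grip_force: 0.0
```

Request:
{"api": "play_rows", "payload": {
  "increments": [
    [[0,0,0,0,0,0,-1],[0,0,0,0,0,0,-1],[0,0,0,0,0,0,-1],[0,0,0,0,0,0,-1]]
  ]
}}

```text
time: 3.85
position: [0.4438, -0.166, 0.1183]
tool_rot: [1.971, 2.446, 0.0]
ft_force: [2.0, -0.4, -0.4]
grip_width: 0.1
grip_force: 50.0
```

Request:
{"api": "play_rows", "payload": {
  "increments": [
    [[0,0,-0.2,0,0,0,-1],[0,0,-0.4,0,0,0,-1],[0,0,-0.7,0,0,0,-1],[0,0,-1,0,0,0,-1],[0,0,-1,0,0,0,-1]]
  ]
}}

```text
time: 4.35
position: [0.4456, -0.1667, 0.2222]
tool_rot: [1.967, 2.44, 0.002]
ft_force: [1.4, 0.3, -0.7]
grip_width: 0.099
grip_force: 50.0
```

Request:
{"api": "play_rows", "payload": {
  "increments": [
    [[0.2,0,-0.15,0,0,0,-1],[0.5,0,-0.25,0,0,0,-1],[0.9,0,-0.25,0,0,0,-1],[0.9,0,-0.25,0,0,0,-1]]
  ]
}}

```text
time: 4.75
position: [0.4235, -0.0733, 0.2428]
tool_rot: [-1.962, -2.451, 0.001]
ft_force: [0.3, 0.6, -0.2]
grip_width: 0.1
grip_force: 50.0
```

```bash
python3 look.py w2 k 0
```

```text
4.75 [ 0.4235 -0.0733  0.2428] tool y yaw 12.64 tilt 0.08 q [ 0.69 -0.11 -0.53  2.01 -0.06  1.23  0.39] [ 0.3  0.6 -0.2] 0.09983916931321135 50.000455314293504
```

View pics/w2.png

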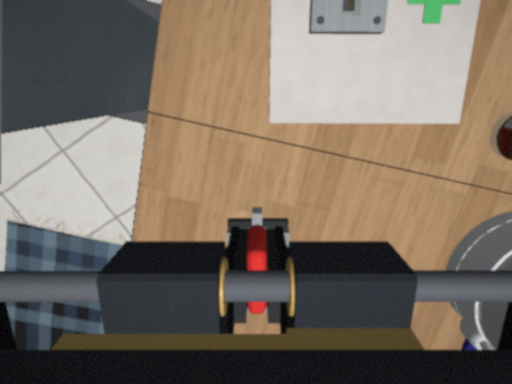

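The wrist view shows the key held square between the pads (257,265). The white box edge is parallel to the tool, and the lock plate is at the top (348,15). Moving closer to measure the slot.

Request:
{"api": "play_rows", "payload": {
  "increments": [
    [[0.3,0.2,0,0,0,0,-1],[0.7,0.4,0,0,0,0,-1],[0.9,0.6,0,0,0,0,-1],[0.9,0.6,0,0,0,0,-1],[0.9,0.6,0,0,0,0,-1],[0.9,0.6,0,0,0,0,-1]]
  ]
}}

```text
time: 5.4
position: [0.4635, 0.0208, 0.2425]
tool_rot: [-1.974, -2.443, 0.002]
ft_force: [-0.6, -1.3, -0.2]
grip_width: 0.099
grip_force: 50.0
```

```bash
python3 look.py w3 k 0; python3 - <<'E'
from h import *
im=np.load("pics/w3.npy");s=ctrl.get_state();cm=cam("wrist",s)
hsv=cv2.cvtColor(im,cv2.COLOR_RGB2HSV);S,V=[hsv[...,i].astype(int) for i in (1,2)]
n,l,st,ce=cv2.connectedComponentsWithStats(((V<95)).astype(np.uint8))
for i in range(1,n):
    if 30<st[i,4]<3000: print("dark",st[i],ce[i].round(1),cast(cm,ce[i],.085).round(4))
m=((V<190)&(S<60)); 
n,l,st,ce=cv2.connectedComponentsWithStats(m.astype(np.uint8))
for i in range(1,n):
    if st[i,4]>800: print("grey",st[i],ce[i].round(1))
E
```

```text
5.4 [0.4635 0.0208 0.2425] tool y yaw 12.12 tilt 0.1 q [ 0.58 -0.02 -0.67  1.94 -0.01  1.22  0.13] [-0.6 -1.3 -0.2] 0.09909131877192648 49.99944646842778
dark [467   0  40 132 241] [488.4  58.2] [[0.5979 0.1512 0.085 ]]
dark [255 104   9  30 266] [259.  118.7] [[0.4514 0.0781 0.085 ]]
dark [ 422  195   60   56 1592] [445.1 216.7] [[0.6111 0.0344 0.085 ]]
dark [253 208   8   5  35] [256.6 210. ] [[0.4643 0.0089 0.085 ]]
grey [    0     0   512   384 61535] [190.7 236.8]
grey [ 223   82   72   72 5015] [258.6 116.9]
grey [ 428  195   78   67 1860] [454.9 220.1]
grey [ 224  228   66   98 3091] [256.6 285.5]
```

View pics/w3.png

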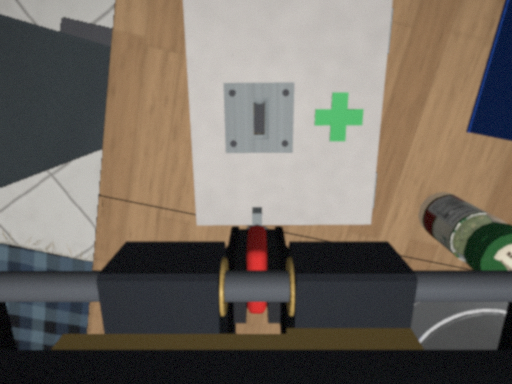

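The wrist view shows the slot at (259,118) on the plate (258,117), the key tip peeking out at (257,208), and the spice jar at (480,240), clear of the path. Checking the key's offset in the grip and the plate's yaw before inserting.

```bash
python3 - <<'E'
from h import *
im=np.load("pics/w3.npy");s=ctrl.get_state();cm=cam("wrist",s)
hsv=cv2.cvtColor(im,cv2.COLOR_RGB2HSV);S,V=[hsv[...,i].astype(int) for i in (1,2)]
R=Ro.from_rotvec(s["tool_rot"]).as_matrix();P=np.array(s["position"])
r,c=rect(cm,(V<190)&(S<60),.085,(240,117)); print("plate",r)
w=np.array([*r[0],85])/1000
print("plate centre in tool",((w-P)@R).round(4))
print(V[200:226,257]); print(V[208,245:270]); print(V[215,245:270])
for row in(206,207,208):print(row,[((cast(cm,(257,row),P[2]-.109+h)[0]-P)@R*1000).round(1).tolist() for h in (0,.003)])
E
```

```text
plate ((451.13751220703125, 78.21602630615234), (51.2370491027832, 50.52910614013672), 11.997920989990234)
plate centre in tool [5.870e-02 1.000e-04 1.577e-01]
[201 199 201 200 203 197 176 129  89  75  71  76  91 120 144 152 154 154
 156 152 154 157 151 140 113  85]
[204 201 201 199 203 200 182 148 110  94  91  86  89  92  91  96 127 173
 196 203 199 204 202 200 195]
[200 200 198 199 197 194 186 166 154 153 152 154 152 153 152 149 162 180
 193 197 196 198 202 199 202]
206 [[8.5, -1.2, 109.0], [9.6, -1.2, 106.0]]
207 [[7.9, -1.2, 109.0], [8.9, -1.2, 106.0]]
208 [[7.2, -1.2, 109.0], [8.3, -1.2, 106.0]]
```

Request:
{"api": "play_rows", "payload": {
  "increments": [
    [[0.2,0.01,0,0,0,0,-1],[0.45,0.01,0,0,0,0,-1],[0.6,0.01,0,0,0,0,-1],[0.6,0.01,0,0,0,0,-1],[0.6,0.01,0,0,0,0,-1],[0.6,0.01,0,0,0,0,-1]]
  ],
  "squeeze": 58
}}

```text
time: 6.05
position: [0.4524, 0.0797, 0.2431]
tool_rot: [1.974, 2.443, -0.001]
ft_force: [-0.2, 0.1, 0.5]
grip_width: 0.097
grip_force: 58.0
```

Request:
{"api": "play_rows", "payload": {
  "increments": [
    [[0,0,0.2,0,0,0,-1],[0,0,0.35,0,0,0,-1],[0,0,0.42,0,0,0,-1],[0,0,0.46,0,0,0,-1],[0,0,0.5,0,0,0,-1],[0,0,0.5,0,0,0,-1],[0,0,0.5,0,0,0,-1]]
  ]
}}

```text
time: 6.75
position: [0.4525, 0.0815, 0.1936]
tool_rot: [1.971, 2.445, 0.001]
ft_force: [-0.8, 0.9, -0.2]
grip_width: 0.099
grip_force: 58.0
```

```bash
python3 look.py w4 k 0; python3 -c "
from h import *
s=ctrl.get_state();R=Ro.from_rotvec(s['tool_rot']).as_matrix()
print((np.array(s['ft_force'])@R).round(1),(np.array([.4512,.0785,.085])-s['position'])@R)
im=np.load('pics/w4.npy');cv2.imwrite('pics/w4c.png',cv2.resize(im[100:260,160:360],None,fx=3,fy=3)[:,:,::-1])"
```

```text
6.75 [0.4525 0.0815 0.1936] tool y yaw 12.26 tilt 0.04 q [ 0.51  0.02 -0.75  2.01  0.02  1.12 -0.03] [-0.8  0.9 -0.2] 0.0985943265879723 57.99964075908065
[0.1 0.1 0.2] [-0.0026594  -0.00199553  0.10869823]
```

View pics/w4c.png

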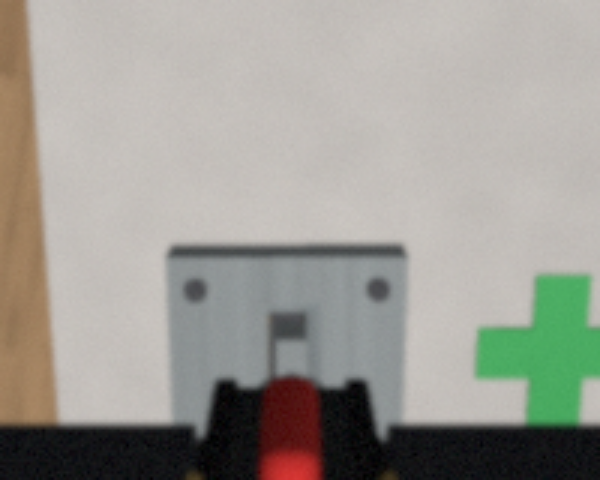

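The crop shows the bit's tip (292,360) inside the slot outline (270–318, upper end at row 313), within the chamfer. Descending gently.

Request:
{"api": "play_rows", "payload": {
  "increments": [
    [[0,0,0.03,0,0,0,-1],[0,0,0.06,0,0,0,-1],[0,0,0.08,0,0,0,-1],[0,0,0.08,0,0,0,-1]]
  ]
}}

```text
time: 7.2
position: [0.4519, 0.0815, 0.1848]
tool_rot: [-1.971, -2.446, 0.001]
ft_force: [-0.9, -0.5, 0.0]
grip_width: 0.099
grip_force: 58.0
```

```bash
cat > f.py <<'E'
from h import *
s=ctrl.get_state();R=Ro.from_rotvec(s['tool_rot']).as_matrix()
print(s['time'],np.round(s['position'],4),'F tool',(np.array(s['ft_force'])@R).round(1),'M tool',(np.array(s['torque'])@R).round(2),'yaw',np.degrees(np.arctan2(R[1,1],R[0,1])).round(2),s['grip_width'],s['grip_force'])
E
python3 f.py
```

```text
7.2 [0.4519 0.0815 0.1848] F tool [-0.3 -1.  -0. ] M tool [-0.12 -0.08 -0.02] yaw 12.27 0.09935764701809906 57.999555906280875
```

Request:
{"api": "play_rows", "payload": {
  "increments": [
    [[0,0,0.03,0,0,0,-1],[0,0,0.06,0,0,0,-1],[0,0,0.08,0,0,0,-1],[0,0,0.1,0,0,0,-1],[0,0,0.1,0,0,0,-1]]
  ]
}}

```text
time: 7.7
position: [0.4522, 0.0803, 0.1749]
tool_rot: [1.971, 2.445, -0.002]
ft_force: [0.5, -4.3, -0.5]
grip_width: 0.1
grip_force: 58.0
```

```bash
python3 f.py
```

```text
7.7 [0.4522 0.0803 0.1749] F tool [-4.3 -0.4  0.6] M tool [ 0.13 -1.14 -0.02] yaw 12.23 0.1004756493343019 57.99967308528721
```

Request:
{"api": "play_rows", "payload": {
  "increments": [
    [[-0.015,0,0,0,0,0,-1],[-0.015,0,0.02,0,0,0,-1],[-0.015,0,0.04,0,0,0,-1],[-0.015,0,0.06,0,0,0,-1],[-0.015,0,0.06,0,0,0,-1]]
  ]
}}

```text
time: 8.2
position: [0.4521, 0.0808, 0.1691]
tool_rot: [-1.97, -2.446, -0.001]
ft_force: [-0.6, -0.3, -0.2]
grip_width: 0.097
grip_force: 58.0
```

```bash
python3 f.py
```

```text
8.2 [0.4521 0.0808 0.1691] F tool [-0.2 -0.6  0.2] M tool [ 0.18 -0.07 -0.  ] yaw 12.28 0.09722720326524376 58.000141493976116
```

Request:
{"api": "play_rows", "payload": {
  "increments": [
    [[0,0,0.02,0,0,0,-1],[0,0,0.03,0,0,0,-1],[0,0,0.04,0,0,0,-1],[0,0,0.04,0,0,0,-1]]
  ]
}}

```text
time: 8.6
position: [0.4524, 0.0809, 0.1671]
tool_rot: [-1.971, -2.446, 0.001]
ft_force: [-8.3, -0.4, 19.5]
grip_width: 0.102
grip_force: 58.0
```

```bash
python3 f.py
```

```text
8.6 [0.4524 0.0809 0.1671] F tool [  1.4  -8.2 -19.5] M tool [1.96 0.17 0.02] yaw 12.28 0.10199467356646015 58.0074654892087
```

Request:
{"api": "play_rows", "payload": {
  "increments": [
    [[0,-0.01,0,0,0,0,-1],[0,-0.01,0,0.02,0,0,-1],[0,-0.01,0.01,-0.02,0,0,-1],[0,-0.01,0.01,0.02,0,0,-1],[0,-0.01,0.01,0,0,0,-1],[0,-0.01,0.01,0,0,0,-1]]
  ]
}}

```text
time: 9.2
position: [0.4524, 0.0809, 0.167]
tool_rot: [1.97, 2.445, 0.002]
ft_force: [-7.4, 0.4, 22.5]
grip_width: 0.095
grip_force: 58.0
```

```bash
python3 f.py; python3 look.py w5 k 0;python3 - <<'E'
from h import *
im=ctrl.get_image("scene"); np.save("pics/s5.npy",im)
f,cx,cy,R,o=cam("scene"); p=R.T@(np.array([.4512,.0785,.09])-o); u,v=int(cx+f*p[0]/p[2]),int(cy+f*p[1]/p[2]); print(u,v)
a=cv2.resize(im[v-35:v+35,u-45:u+45],(640,498),interpolation=cv2.INTER_CUBIC); cv2.imwrite("pics/s5c.png",a[:,:,::-1])
E
```

```text
9.2 [0.4524 0.0809 0.167 ] F tool [  1.9  -7.1 -22.5] M tool [ 1.72  0.23 -0.02] yaw 12.28 0.09524681282244503 58.00784778781235
9.2 [0.4524 0.0809 0.167 ] tool y yaw 12.28 tilt 0.11 q [ 0.51  0.06 -0.76  2.04  0.05  1.06 -0.05] [-7.4  0.4 22.5] 0.09524681282244503 58.00784778781235
226 240
```

View pics/s5c.png

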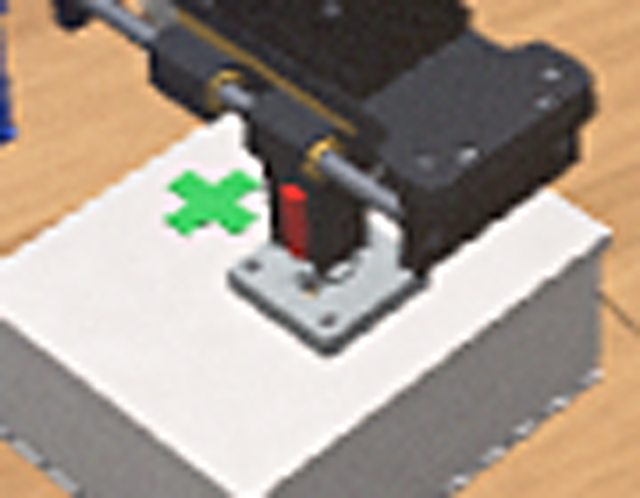

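```bash
python3 - <<'E'
from h import *
for n in("w2","w3","w4","w5"):
    im=np.load(f"pics/{n}.npy");hsv=cv2.cvtColor(im,cv2.COLOR_RGB2HSV);H,S,V=[hsv[...,i].astype(int) for i in range(3)]
    red=((((H<8)|(H>172))&(S>130)&(V>60))); red[:, :200]=0; red[:,320:]=0
    y,x=np.nonzero(red); print(n,len(x),x.min(),x.max(),y.min(),y.max(),x.mean().round(2),y.mean().round(2))
E
```

```text
w2 1097 246 267 226 313 256.6 260.4
w3 1097 246 267 226 313 256.58 261.16
w4 1053 246 267 226 312 256.56 259.75
w5 1046 246 267 226 312 256.85 260.5
```

The red blob hasn't moved between the pictures, so the key hasn't slipped in the grip. By height it is home, with the collar loaded at about 20 N. Turning clockwise in stages.

Request:
{"api": "play_rows", "payload": {
  "increments": [
    [[0,-0.005,0,0,0,0.06,-1],[0,-0.005,0,0,0,0.12,-1],[0,-0.005,0,0,0,0.18,-1],[0,-0.005,0,0,0,0.24,-1],[0,-0.005,0,0,0,0.3,-1],[0,-0.005,0,0,0,0.3,-1]]
  ]
}}

```text
time: 9.9
position: [0.4531, 0.0809, 0.1671]
tool_rot: [2.487, 1.915, 0.006]
ft_force: [-3.5, -0.2, 18.5]
grip_width: 0.1
grip_force: 58.0
```

```bash
python3 f.py
```

```text
9.9 [0.4531 0.0809 0.1671] F tool [ -1.1  -3.3 -18.5] M tool [ 0.9  -0.4  -0.02] yaw -14.82 0.10016200528927435 58.00740687176585
```

Request:
{"api": "play_rows", "payload": {
  "increments": [
    [[0,0,0,0,0,0.07,-1],[0,0,0,0,0,0.14,-1],[0,0,0,0,0,0.21,-1],[0,0,0,0,0,0.28,-1],[0,0,0,0,0,0.35,-1],[0,0,0,0,0,0.4,-1],[0,0,0,0,0,0.4,-1]]
  ]
}}

```text
time: 10.6
position: [0.4539, 0.0802, 0.1671]
tool_rot: [2.957, 1.053, 0.01]
ft_force: [-1.4, -2.1, 16.1]
grip_width: 0.098
grip_force: 58.0
```

```bash
python3 f.py
```

```text
10.6 [0.4539 0.0802 0.1671] F tool [ -2.3   0.8 -16.1] M tool [-0.2  -0.53 -0.09] yaw -50.82 0.09824347741914023 58.00618593581021
```

Request:
{"api": "play_rows", "payload": {
  "increments": [
    [[0,0,0,0,0,0.07,-1],[0,0,0,0,0,0.14,-1],[0,0,0,0,0,0.2,-1],[0,0,0,0,0,0.25,-1],[0,0,0,0,0,0.25,-1]]
  ]
}}

```text
time: 11.1
position: [0.4542, 0.0795, 0.1671]
tool_rot: [3.106, 0.455, 0.012]
ft_force: [0.3, -3.4, 15.2]
grip_width: 0.103
grip_force: 58.0
```

```bash
python3 f.py; python3 look.py w6 k 0
```

```text
11.1 [0.4542 0.0795 0.1671] F tool [ -0.6   3.4 -15.2] M tool [-0.82 -0.3  -0.05] yaw -73.34 0.10330964075734862 58.0058244522661
11.1 [0.4542 0.0795 0.1671] tool y yaw -73.34 tilt 0.44 q [ 0.45  0.06 -0.7   2.04  0.04  1.05 -1.54] [ 0.3 -3.4 15.2] 0.10330964075734862 58.0058244522661
```

View pics/w6.png

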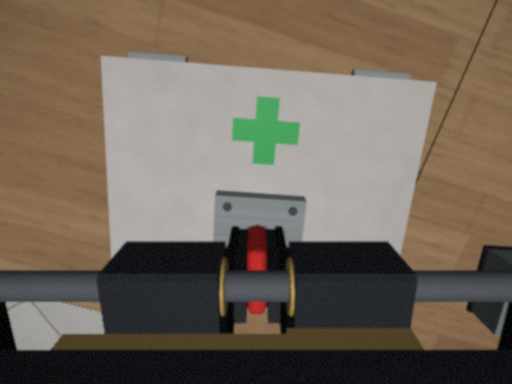

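The picture shows the key still held in the plate (257,260) and the tool turned about 85.6° from the start. Going slightly further to feel the stop.

Request:
{"api": "play_rows", "payload": {
  "increments": [
    [[0,0,0,0,0,0.02,-1],[0,0,0,0,0,0.03,-1],[0,0,0,0,0,0.03,-1],[0,0,0,0,0,0.03,-1]]
  ]
}}

```text
time: 11.55
position: [0.4542, 0.0794, 0.1671]
tool_rot: [3.116, 0.385, 0.012]
ft_force: [0.4, -2.6, 15.0]
grip_width: 0.102
grip_force: 58.0
```

```bash
python3 f.py; python3 f.py
```

```text
11.55 [0.4542 0.0794 0.1671] F tool [ -0.1   2.7 -15. ] M tool [-0.88 -0.2  -0.24] yaw -75.91 0.10181670476704875 58.00511819310486
11.55 [0.4542 0.0794 0.1671] F tool [ -0.1   2.7 -15. ] M tool [-0.88 -0.2  -0.24] yaw -75.91 0.10181670476704875 58.00511819310486
```

The moment jumped to 0.24 N m at 1.54 rad, so the key is at the stop. It is still gripped and pressed home.

```bash
python3 -c "
from bench import ctrl
print(ctrl.close_job())"
```

```text
the job is handed in; nothing more can be done
None
```

I handed the job in with the key pushed fully home, turned clockwise to its stop at about 1.54 rad, and still held with a 58 N grip; the hand-in returned no verdict, so I don't know the judged result.

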